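# Open the ratchet clamp at the tool grinder

### The arm

A 6-joint arm with a two-finger parallel gripper is mounted at the origin on the work surface. World frame = base frame: x ahead of the robot, y to its left, z up, the work surface at z = 0. Lengths are in m, angles in rad, forces in N, time in s.
With the tool pointing down it reaches from about 0.375 to 0.975 m from the base axis. Payload 3.8 kg.
Tool frame: the origin (TCP) lies between the finger pads; the fingertips stand 17 mm ahead of it and the grasp point (between the pads) lies 2 mm behind it; y points along the fingers, z is the direction in which the jaws open and shut, and the axes are right-handed (so a half turn about y gives the same grasp; the last joint's range is limited). The gripper opens to 85 mm and grips with 20 to 120 N. Pads are 22 mm wide; open, the fingers measure 114 mm over their backs; the gripper's body (76 mm by 85 mm) begins 54 mm behind the grasp point. The pads swing forward as they close: fully open they stand 13 mm farther back than shut.
Start: joints at [1.227, 0.264, 1.604, -0, 1.274, -0.037], TCP at [0.204, 0.643, 0.248] pointing down, gripper open.
Joint ranges: [-2.63, 2.63], [-0.94, 2.18], [0.31, 2.57], [-1.31, 4.45], [0, 2.66], [-2.55, 2.55]. Speed limits (rad/s): [2.57, 2.57, 3.14, 3.14, 3.14, 3.14].

### API

Orientations are given as a rotation vector (axis times angle).
In Python, from workcell import bot, eyes, nets gives the robot as it stands. The module is installed in compiled form; this text tells all that it offers.
- The arm moves only by the tool jog_arm, never from a script. Its arguments are lists of equal length, an entry for each row: "turn": the turn, a rotation vector about the tool's x, y, z in rad, a list of three; "slide": the shift along the tool's x, y, z in mm, a list of three; "grip": the opening in per cent of the stroke, from 0 (shut) to 100 (fully open). A call has 1 to 5 rows; each row shifts and turns the commanded pose from where the row before left it, along the tool's axes as they then stand; what a row does not reach is not made up. A row lasts 1/10 s, in which the tool goes at most 50 mm and 8.59 degrees, less where a joint would pass 70% of its speed; a pose out of reach is approached as far as the arm can. A call with a gripper value outside its range is refused whole. The fingers move at their own pace and stop on an object; "newtons" is the grip in N (left out, the last holds). Time passes only in rows, so rows that do not move let the fingers close. It gives the time, the measured TCP pose, the force and the opening at its end, in the units of the state.
- bot.read_state(): the state, without advancing time (a new reading comes with each control period).
- eyes.read_camera(name): name is "side" or "top"; returns a dict with "img" (400x640x3 uint8, red, green, blue), "depth" (400x640 float32, m along the optical axis (not along the pixel's ray), 0 where there is no reading), "intrinsics" (3x3 intrinsics, pixels), "position" and "rotation" of the camera in the world. Camera axes: x right, y down, z forward; pixel columns grow to the right and rows downward; lengths in m; the calibration is good to about 2 mm. A picture is of the moment at which its call begins.
- bot.finish_job(): hands the job in, once; it reports no verdict.
Trained networks look in a picture, given as the dict that the camera call returned (one of the last four; its "shot" number tells which), for a name from the list of things; names that differ only in an ending like _2 or _b are one class to them, and where a whole thing is asked for, a point or a joint stands for the part that bears it (a point fixed in the world has none). Each returns a list of dicts, best first, with "conf" (0 to 1); they miss things now and then, are a little off and sometimes report something else, mostly with a low value. They report only what shows in the picture. A call takes as long as a camera call. They do not tell look-alikes from the thing itself.
- nets.search_frame(thing, picture): "xyz" ([x, y, z] in m, in the coordinates of the camera as it stood for that picture, good to about 4 mm: the middle of the surface that is visible of it).
The state is a dict: "time": time; "q": joint angles; "joint_vel": joint speeds; "joint_torque": joint torques, N m; "tool_pos": TCP position; "tcp_rot": TCP orientation; "wrist_force": force on the tool from outside, world axes, zero at the start; "torque": the same for the moment, N m; "width": opening from 0.0 (shut) to 1.0 (fully open).
Only numpy, scipy, OpenCV 4.12 (cv2) and the standard library are available. Lean on these libraries where they do the work, as an engineer would, in place of code of your own. Each camera call takes 0.05 s, during which the arm holds its last target.

### The job

Open the ratchet clamp all the way so that the grinding wheel in it can be taken out later: press down the ribbed release paddle that lies in front of the upright plate on the sliding jaw with the fingertips, keep it down while you push the jaw back along its bar, away from the wheel, right up to the end block, then let go and move clear so the paddle springs up. Only press and push: do not grip the jaw or touch the back of its upright plate, and do not lift or shift the wheel or the other things on the bench.

Things in the scene. Friction and masses are not known exactly. Their poses are not given: they have to be found in the camera images.
- clamp: Ratchet bar clamp bolted to the bench. White bed 345 x 125 x 12 mm; origin under its middle, x along the bar in the opening direction (wheel to end block), z up. Dark fixed jaw at x -167 to -147 mm, wheel rest to -46 mm, then the 30 mm wide steel bar (top 30 mm high), end block at 155 mm (58 mm high). Saw teeth 8 mm apart on the bar's -y side lock the jaw against opening unless the paddle is down.
- jaw (a joint): Slide of the jaw along clamp +x, m: 0 nearest the wheel, 0.100 fully open at the end block; starts at 0 to 0.045. Rubs with about 3 N. At value q its dark front face is at clamp x = q - 35 mm, its rear at q + 55 mm; 96 mm wide. Low front part 54 mm high, upright push plate at the rear 96 mm high. Locked, it gives at most about 8 mm.
- release (a joint): Travel of the black release paddle straight down, m: 0 up, 0.008 on its stop. Spring: 4 N to start it, 8 N at the bottom; it rises by itself. The pawl is clear of the teeth beyond 0.005. If the pawl lies on a tooth the paddle may rest up to 0.005 down; with the jaw fully open there are no teeth and it rises fully.
- paddle_top (a point): Middle of the top of the black ribbed release paddle (38 mm along the bar, 90 mm across) on the jaw's low front part; 66 mm above the bench when up, 58 mm pressed. Its rear edge is 4 mm before the push plate. Even pressed, it stands higher than the jaw's front part and the wheel (54 mm).
- push_plate (a point): On the front (wheel-side) face of the jaw's upright push plate, mid-width, 75 mm above the bench; axes as the clamp's. The face is 92 mm wide, square to the bar, and reaches 96 mm above the bench; it lies 23 mm along clamp +x from paddle_top. Push here in clamp +x while pressing the paddle. Its back, 16 mm behind this face, is not to be touched.
- wheel: Loose grey cup grinding wheel with steel hub, 100 mm diameter, 24 mm high, 0.5 kg, lying flat on the clamp's wheel rest; origin under its centre. Leave it.
- arbor: Loose steel arbor standing upright beside the clamp, 48 mm foot, 78 mm high; origin under its foot. Leave it.
- spacer: Loose dark steel ring, 52 mm across, 16 mm high, beside the clamp; origin under its centre. Leave it.
- spanner: Loose spanner 150 mm long lying on the bench beside the clamp; origin under its middle. Leave it.
There are look-alikes about, which are no part of the job. What is shaped like the wheel but pink is not meant.

How it is judged:
By the outcome, as a careful person would: the job done as asked, in the order asked, and still so for the second after the job is handed in, with the robot touching nothing.
It also fails if it takes over 32 s, if anything falls off the work surface, if the arm or the gripper's body presses on something with over 40 N, if the wrist force passes 120 N, or if a joint passes its speed limit or range.

## Working session

There is one attempt and no reset: what is moved stays moved. The work goes in short steps, Python scripts to look and compute and a tool call to move; the robot and the scene stay as the last step left them, time stands still between calls to the robot, and variables do not carry over. Pictures are saved under pics/ and viewed, and the job is handed in when it is done.

Besides the shell and the picture viewer there is one more tool, called after "Emit:" by a JSON object that holds its "op" and its "data", one argument or row to a line. jog_arm: Moves the arm, as the interface text tells. Its arguments: {"type":"object","properties":{"turn":{"type":"array"},"slide":{"type":"array"},"grip":{"type":"array"},"newtons":{"type":"number"}},"required":["turn","slide","grip"]}

```bash
mkdir -p pics
cat > h.py <<'E'
import numpy as np,cv2
from workcell import bot,eyes,nets
def w(p,c): return np.array(c['rotation'])@np.array(p)+np.array(c['position'])
def save(c,n): cv2.imwrite('pics/'+n,cv2.cvtColor(c['img'],cv2.COLOR_RGB2BGR))
def cloud(c):
    d=c['depth'];K=np.array(c['intrinsics']);v,u=np.mgrid[:400,:640]
    P=np.stack([(u-K[0,2])/K[0,0]*d,(v-K[1,2])/K[1,1]*d,d],-1)
    W=P@np.array(c['rotation']).T+np.array(c['position']);W[d==0]=np.nan
    return W
E
python3 - <<'E'
from h import *
s=bot.read_state();print({k:np.round(v,3) for k,v in s.items()})
for n in('top','side'):
    c=eyes.read_camera(n);save(c,n+'0.png');np.savez(n+'0.npz',W=cloud(c),img=c['img'])
    print(n,np.round(c['position'],3))
    for t in('clamp','jaw','paddle_top','push_plate','wheel','arbor','spacer','spanner'):
        print(t,[(round(r['conf'],2),np.round(w(r['xyz'],c),3)) for r in nets.search_frame(t,c)[:3]])
print(bot.read_state()['time'])
E
```

```text
{'time': np.float64(0.0), 'q': array([ 1.227,  0.265,  1.605, -0.   ,  1.274, -0.037]), 'joint_vel': array([ 0.001, -0.001, -0.   ,  0.001,  0.001,  0.001]), 'joint_torque': array([-1.0000e-03, -5.1510e+01, -3.6732e+01, -0.0000e+00,  1.2000e-02,
        0.0000e+00]), 'tool_pos': array([0.204, 0.643, 0.247]), 'tcp_rot': array([-1.56 ,  0.241, -0.241]), 'wrist_force': array([ 0.15 , -0.969,  0.486]), 'torque': array([ 0.008, -0.052,  0.03 ]), 'width': np.float64(1.0)}Traceback (most recent call last):
  File "<stdin>", line 4, in <module>
  File "h.py", line 8, in cloud
    W=P@np.array(c['rotation']).T+np.array(c['position']);W[d==0]=np.nan
      ~~~~~~~~~~~~~~~~~~~~~~~~~~~^~~~~~~~~~~~~~~~~~~~~~~~
ValueError: operands could not be broadcast together with shapes (400,640) (3,)
```

```bash
sed -i "s/np.array(c\['rotation'\])/Rm(c)/" h.py
cat >> h.py <<'E'
from scipy.spatial.transform import Rotation as R
def Rm(c):
    a=np.array(c['rotation'])
    return a if a.shape==(3,3) else R.from_rotvec(a).as_matrix()
E
python3 - <<'E'
from h import *
for n in('top','side'):
    c=eyes.read_camera(n);save(c,n+'0.png');np.savez(n+'0.npz',W=cloud(c),img=c['img'])
    print(n,np.round(c['position'],3),np.shape(c['rotation']))
    for t in('clamp','jaw','paddle_top','push_plate','wheel','arbor','spacer','spanner'):
        print(t,[(round(r['conf'],2),np.round(w(r['xyz'],c),3)) for r in nets.search_frame(t,c)[:3]])
print(bot.read_state()['time'])
E
```

```text
top [0.579 0.003 0.721] (3,)
clamp [(0.64, array([0.505, 0.055, 0.027]))]
jaw [(0.91, array([0.535, 0.047, 0.057]))]
paddle_top [(0.58, array([0.543, 0.043, 0.06 ]))]
push_plate [(0.73, array([0.539, 0.046, 0.064]))]
wheel [(0.88, array([0.635, 0.012, 0.041])), (0.87, array([0.806, 0.023, 0.013])), (0.79, array([ 0.622, -0.207,  0.009]))]
arbor []
spacer [(0.63, array([0.511, 0.184, 0.015])), (0.27, array([0.54 , 0.044, 0.064]))]
spanner [(0.59, array([0.662, 0.128, 0.007]))]
side [ 0.567 -0.511  0.722] (3,)
clamp [(0.74, array([0.52 , 0.027, 0.031])), (0.24, array([0.666, 0.126, 0.006]))]
jaw [(0.61, array([0.533, 0.029, 0.062]))]
paddle_top [(0.71, array([0.545, 0.038, 0.064]))]
push_plate [(0.65, array([0.528, 0.028, 0.063]))]
wheel [(0.98, array([ 0.791, -0.181,  0.017])), (0.8, array([0.803, 0.022, 0.018])), (0.67, array([0.624, 0.006, 0.046]))]
arbor [(0.65, array([ 0.547, -0.115,  0.026])), (0.21, array([0.533, 0.026, 0.061]))]
spacer [(0.76, array([0.508, 0.185, 0.015])), (0.29, array([0.545, 0.036, 0.062]))]
spanner [(0.59, array([0.665, 0.126, 0.004]))]
0.95
```

View pics/top0.png

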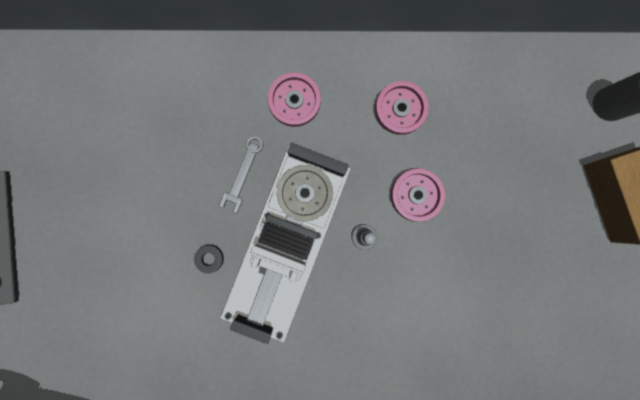

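View pics/side0.png

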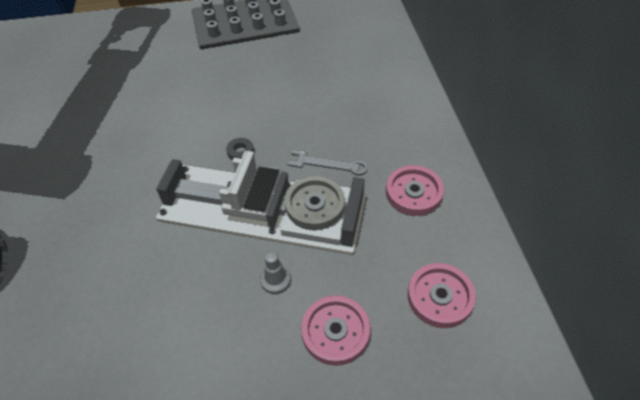

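Top view: the paddle is at about (285,240), push plate top (278,265), grey wheel (305,192), end block (252,327), arbor (364,237), spacer (208,258) and spanner (240,175). The pink discs are look-alikes. The opening direction runs towards the robot. Next I'll get the exact geometry from the depth data.

Run:
```python
from h import *
for n in('top','side'):
    W=np.load(n+'0.npz')['W'];z=W[...,2];x=W[...,0];y=W[...,1]
    reg=(x>.3)&(x<.75)&(y>-.08)&(y<.16)
    def rect(m,l):
        p=W[m][:,:2].astype(np.float32)*1000
        r=cv2.minAreaRect(p);b=cv2.boxPoints(r);print(n,l,len(p),np.round(r[0],1),np.round(r[1],1),round(r[2],2), 'med z',round(float(np.nanmedian(z[m])),4)); return r
    m=(reg&(z>.008)&(z<.2)).astype(np.uint8)
    k,L,st,ce=cv2.connectedComponentsWithStats(m)
    i=1+np.argmax(st[1:,4]);C=L==i;rect(C,'clamp')
    rect(C&(z>.085),'plate')
    rect(C&(z>.060)&(z<.072),'paddle')
    for a,bb in((.028,.033),(.05,.062)): 
        pass
    h=np.histogram(z[C],np.arange(.0,.11,.004));print(list(zip(np.round(h[1],3),h[0])))
    reg2=(x>.48)&(x<.6)&(y>-.16)&(y<-.07)&(z>.01);rect(reg2,'arbor');print(np.nanmax(z[reg2]))
```

```text
top clamp 12945 [537.9  43. ] [125.  343.6] 68.01 med z 0.0379
top plate 583 [514.3  52.3] [91.4 16.2] 67.94 med z 0.0946
top paddle 1113 [543.8  48.5] [106.9 333.7] 65.42 med z 0.0612
[(np.float64(0.0), np.int64(0)), (np.float64(0.004), np.int64(0)), (np.float64(0.008), np.int64(3063)), (np.float64(0.012), np.int64(1127)), (np.float64(0.016), np.int64(81)), (np.float64(0.02), np.int64(25)), (np.float64(0.024), np.int64(339)), (np.float64(0.028), np.int64(1586)), (np.float64(0.032), np.int64(61)), (np.float64(0.036), np.int64(972)), (np.float64(0.04), np.int64(395)), (np.float64(0.044), np.int64(176)), (np.float64(0.048), np.int64(824)), (np.float64(0.052), np.int64(1250)), (np.float64(0.056), np.int64(1175)), (np.float64(0.06), np.int64(1084)), (np.float64(0.064), np.int64(16)), (np.float64(0.068), np.int64(13)), (np.float64(0.072), np.int64(18)), (np.float64(0.076), np.int64(38)), (np.float64(0.08), np.int64(116)), (np.float64(0.084), np.int64(15)), (np.float64(0.088), np.int64(22)), (np.float64(0.092), np.int64(465)), (np.float64(0.096), np.int64(84)), (np.float64(0.1), np.int64(0
[... 642 characters left out ...]
6), np.int64(626)), (np.float64(0.04), np.int64(892)), (np.float64(0.044), np.int64(412)), (np.float64(0.048), np.int64(706)), (np.float64(0.052), np.int64(1317)), (np.float64(0.056), np.int64(846)), (np.float64(0.06), np.int64(1314)), (np.float64(0.064), np.int64(103)), (np.float64(0.068), np.int64(70)), (np.float64(0.072), np.int64(75)), (np.float64(0.076), np.int64(87)), (np.float64(0.08), np.int64(128)), (np.float64(0.084), np.int64(58)), (np.float64(0.088), np.int64(50)), (np.float64(0.092), np.int64(272)), (np.float64(0.096), np.int64(183)), (np.float64(0.1), np.int64(0)), (np.float64(0.104), np.int64(0))]
side arbor 841 [ 545.3 -107.4] [46.3 40.7] 1.02 med z 0.0322
0.08010341619763928
```

```bash
cat >> h.py <<'E'
ex=np.array([np.cos(np.radians(158)),np.sin(np.radians(158)),0]);ey=np.array([-ex[1],ex[0],0]);O=np.array([.538,.043,0])
def C(x,y,z): return O+ex*x+ey*y+np.array([0,0,z])
def st():
    s=bot.read_state();T=R.from_rotvec(s['tcp_rot']).as_matrix();p=np.array(s['tool_pos'])
    r=p-O;print('t',round(float(s['time']),2),'clamp xyz',np.round([r@ex,r@ey,p[2]],4),'F clamp',np.round([s['wrist_force']@ex,s['wrist_force']@ey,s['wrist_force'][2]],2),'w',s['width'],'q',np.round(s['q'],2));return s,T,p
E
python3 - <<'E'
from h import *
s,T,p=st();print(np.round(T,3))
# desired: tool y down, tool z = +-ey
for sg in(1,-1):
    zt=sg*ey;yt=np.array([0,0,-1.]);xt=np.cross(yt,zt);D=np.stack([xt,yt,zt],1)
    print(sg,'turn',np.round(R.from_matrix(T.T@D).as_rotvec(),3))
    print('slide in new axes mm',np.round(1000*D.T@(C(0,0,.15)-p),1))
E
```

```text
t 0.95 clamp xyz [ 0.5347 -0.4316  0.2483] F clamp [ 0.23 -0.71 -0.39] w 0.9974462502605955 q [ 1.23  0.26  1.6  -0.    1.27 -0.04]
[[ 0.953  0.     0.302]
 [-0.302  0.     0.953]
 [ 0.    -1.     0.   ]]
1 turn [ 0.    -3.064  0.   ]
slide in new axes mm [-534.7   98.3  431.6]
-1 turn [-0.     0.077  0.   ]
slide in new axes mm [ 534.7   98.3 -431.6]
```

Emit:
{"op": "jog_arm", "data": {
  "turn": [
    [0,0.077,0],
    [0,0,0],
    [0,0,0],
    [0,0,0],
    [0,0,0]
  ],
  "slide": [
    [0,0,0],
    [36,0,-29],
    [36,0,-29],
    [36,0,-29],
    [36,0,-29]
  ],
  "grip": [0,0,0,0,0],
  "newtons": 20
}}

```text
time: 1.45
tool_pos: [0.2945, 0.4806, 0.2483]
tcp_rot: [-1.55, 0.3, -0.301]
wrist_force: [0.5, -0.3, 0.4]
width: 0.143
```

Emit:
{"op": "jog_arm", "data": {
  "turn": [
    [0,0,0],
    [0,0,0],
    [0,0,0],
    [0,0,0],
    [0,0,0]
  ],
  "slide": [
    [36,0,-29],
    [36,0,-29],
    [36,0,-29],
    [36,0,-29],
    [36,0,-29]
  ],
  "grip": [0,0,0,0,0]
}}

```text
time: 1.95
tool_pos: [0.4072, 0.2785, 0.2487]
tcp_rot: [-1.549, 0.3, -0.301]
wrist_force: [0.6, 0.0, 0.9]
width: -0.003
```

Emit:
{"op": "jog_arm", "data": {
  "turn": [
    [0,0,0],
    [0,0,0],
    [0,0,0],
    [0,0,0],
    [0,0,0]
  ],
  "slide": [
    [36,0,-29],
    [36,0,-29],
    [36,0,-29],
    [36,0,-29],
    [36,0,-29]
  ],
  "grip": [0,0,0,0,0]
}}

```text
time: 2.45
tool_pos: [0.5199, 0.0765, 0.2487]
tcp_rot: [-1.549, 0.3, -0.302]
wrist_force: [0.3, 0.3, -0.1]
width: -0.0
```

Run:
```python
from h import *
s,T,p=st();print('slide',np.round(1000*T.T@(C(0,0,.15)-p),1))
zt=-ey;yt=np.array([0,0,-1.]);D=np.stack([np.cross(yt,zt),yt,zt],1);print(R.from_matrix(T.T@D).as_rotvec())
```

```text
t 2.45 clamp xyz [ 0.0293 -0.0243  0.2487] F clamp [-0.16 -0.43 -0.06] w -0.0002853471684356527 q [ 0.1  -0.02  1.92  0.    1.24 -1.09]
slide [ 29.3  98.7 -24.3]
[-6.21780984e-04 -4.56937493e-06  8.19530999e-04]
```

Emit:
{"op": "jog_arm", "data": {
  "turn": [
    [0,0,0],
    [0,0,0],
    [0,0,0],
    [0,0,0],
    [0,0,0]
  ],
  "slide": [
    [30,0,-24],
    [0,45,0],
    [0,45,0],
    [0,50,0],
    [0,10,0]
  ],
  "grip": [0,0,0,0,0]
}}

```text
time: 2.95
tool_pos: [0.5328, 0.0443, 0.0923]
tcp_rot: [-1.552, 0.311, -0.293]
wrist_force: [-0.3, -0.0, -0.5]
width: -0.001
```

Run:
```python
from h import *
s,T,p=st()
for n in('side','top'):
    c=eyes.read_camera(n);im=cv2.cvtColor(c['img'],cv2.COLOR_RGB2BGR)
    im=im[90:290,120:420] if n=='side' else im[120:350,180:420]
    cv2.imwrite(f'pics/{n}1.png',cv2.resize(im,None,fx=2.5,fy=2.5))
```

```text
t 2.95 clamp xyz [0.0054 0.0007 0.0923] F clamp [ 0.27  0.12 -0.47] w -0.0008146670972650643 q [ 0.04  0.16  2.04 -0.    0.95 -1.15]
```

View pics/side1.png

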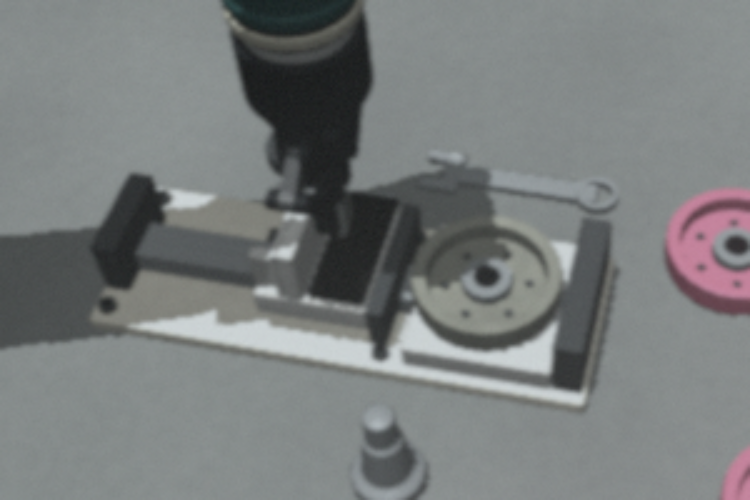

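View pics/top1.png

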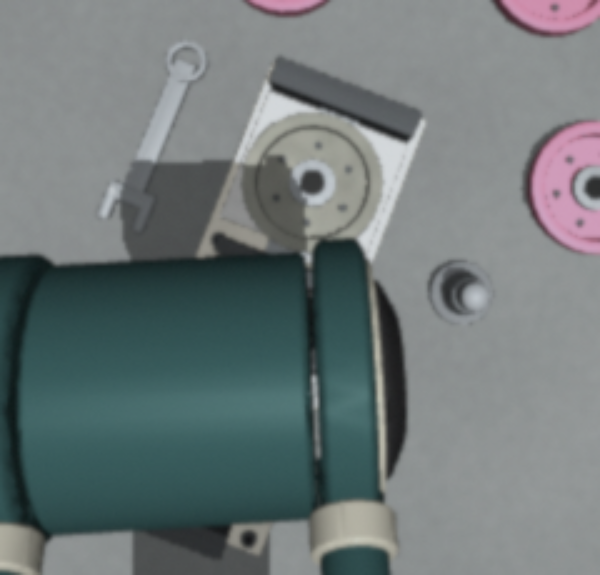

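Side view: the closed fingertips are at about (340,225), over the black paddle and in front of the white plate at (295,255). The wheel is clear of them. I'll let the arm settle before pressing.

Emit:
{"op": "jog_arm", "data": {
  "turn": [
    [0,0,0]
  ],
  "slide": [
    [4,0,0]
  ],
  "grip": [0]
}}

```text
time: 3.15
tool_pos: [0.5431, 0.0436, 0.1003]
tcp_rot: [-1.549, 0.299, -0.303]
wrist_force: [0.8, 1.2, 0.2]
width: -0.003
```

Emit:
{"op": "jog_arm", "data": {
  "turn": [
    [0,0,0],
    [0,0,0]
  ],
  "slide": [
    [0,0,0],
    [0,0,0]
  ],
  "grip": [0,0]
}}

```text
time: 3.35
tool_pos: [0.5441, 0.0435, 0.1012]
tcp_rot: [-1.549, 0.297, -0.305]
wrist_force: [-0.0, -0.3, 0.0]
width: 0.003
```

Run:
```python
from h import *
s,T,p=st()
zt=-ey;yt=np.array([0,0,-1.]);D=np.stack([np.cross(yt,zt),yt,zt],1);print(R.from_matrix(T.T@D).as_rotvec())
```

```text
t 3.35 clamp xyz [-0.0055 -0.0027  0.1012] F clamp [-0.07  0.24  0.01] w 0.0025480691131935175 q [ 0.03  0.16  2.02 -0.    0.96 -1.15]
[-0.00207975  0.00032028  0.00468413]
```

Emit:
{"op": "jog_arm", "data": {
  "turn": [
    [0,0,0.005],
    [0,0,0],
    [0,0,0],
    [0,0,0],
    [0,0,0]
  ],
  "slide": [
    [-2,8,2],
    [0,7,0],
    [0,4,0],
    [0,3,0],
    [0,0,0]
  ],
  "grip": [0,0,0,0,0]
}}

```text
time: 3.85
tool_pos: [0.5399, 0.046, 0.0761]
tcp_rot: [-1.549, 0.306, -0.296]
wrist_force: [-3.2, -0.3, 6.7]
width: -0.004
```

Run:
```python
from h import *
st()
```

```text
t 3.85 clamp xyz [-0.0006 -0.0035  0.0761] F clamp [2.85 1.46 6.69] w -0.004112421335995559 q [ 0.04  0.19  2.04  0.    0.92 -1.15]
```

Emit:
{"op": "jog_arm", "data": {
  "turn": [
    [0,0,0],
    [0,0,0],
    [0,0,0],
    [0,0,0]
  ],
  "slide": [
    [0,2,0],
    [0,2,0],
    [0,0,0],
    [0,0,0]
  ],
  "grip": [0,0,0,0]
}}

```text
time: 4.25
tool_pos: [0.5405, 0.0459, 0.0749]
tcp_rot: [-1.549, 0.305, -0.296]
wrist_force: [-7.7, -0.3, 20.9]
width: -0.0
```

Run:
```python
from h import *
s,T,p=st();print(np.round(T,3))
```

```text
t 4.25 clamp xyz [-0.0013 -0.0036  0.0749] F clamp [ 7.06  3.15 20.86] w -0.000472914882461628 q [ 0.04  0.19  2.04  0.    0.91 -1.15]
[[ 0.927 -0.006  0.374]
 [-0.374  0.002  0.927]
 [-0.006 -1.    -0.001]]
```

Emit:
{"op": "jog_arm", "data": {
  "turn": [
    [0,0,0],
    [0,0,0],
    [0,0,0],
    [0,0,0],
    [0,0,0]
  ],
  "slide": [
    [-3,0,0],
    [-4,0,0],
    [-5,0,0],
    [-5,0,0],
    [-5,0,0]
  ],
  "grip": [0,0,0,0,0]
}}

```text
time: 4.75
tool_pos: [0.5234, 0.0528, 0.075]
tcp_rot: [-1.55, 0.299, -0.302]
wrist_force: [1.3, -5.5, 10.2]
width: 0.0
```

Run:
```python
from h import *
st()
```

```text
t 4.75 clamp xyz [ 0.0172 -0.0036  0.075 ] F clamp [-3.29  4.65 10.22] w 9.713841003053378e-05 q [ 0.05  0.16  2.08 -0.    0.9  -1.13]
```

Emit:
{"op": "jog_arm", "data": {
  "turn": [
    [0,0,0],
    [0,0,0],
    [0,0,0],
    [0,0,0],
    [0,0,0]
  ],
  "slide": [
    [0,2,0],
    [-5,1,0],
    [-6,0,0],
    [-6,0,0],
    [-6,0,0]
  ],
  "grip": [0,0,0,0,0]
}}

```text
time: 5.25
tool_pos: [0.5044, 0.0606, 0.0748]
tcp_rot: [-1.551, 0.294, -0.305]
wrist_force: [0.1, -10.2, 23.3]
width: 0.001
```

Run:
```python
from h import *
st()
c=eyes.read_camera('side');im=cv2.cvtColor(c['img'],cv2.COLOR_RGB2BGR)[90:290,120:420]
cv2.imwrite(f'pics/side2.png',cv2.resize(im,None,fx=2.5,fy=2.5))
```

```text
t 5.25 clamp xyz [ 0.0377 -0.0037  0.0748] F clamp [-3.95  9.4  23.26] w 0.0007748470942573123 q [ 0.07  0.12  2.12 -0.    0.89 -1.11]
```

View pics/side2.png

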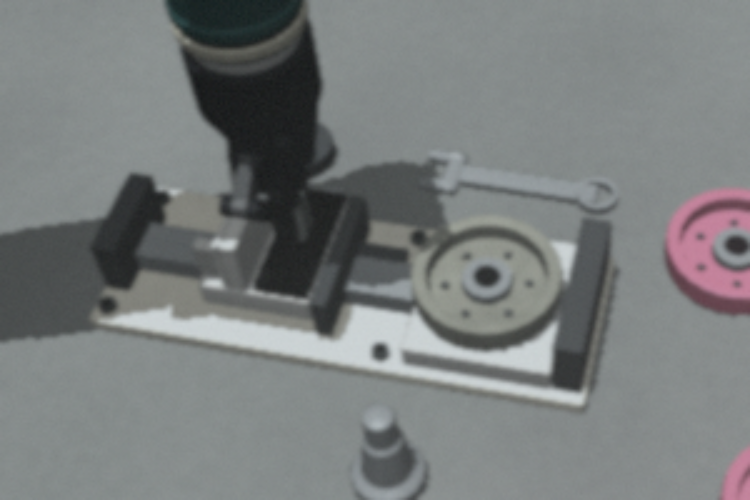

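The jaw has moved clear of the wheel: its front is now at (340,260) and the wheel is unmoved at (487,275). I'll keep pushing.

Emit:
{"op": "jog_arm", "data": {
  "turn": [
    [0,0,0],
    [0,0,0],
    [0,0,0],
    [0,0,0],
    [0,0,0]
  ],
  "slide": [
    [-6,0,0],
    [-6,0.5,0],
    [-6,0,0],
    [-6,0.5,0],
    [-6,0,0]
  ],
  "grip": [0,0,0,0,0]
}}

```text
time: 5.8
tool_pos: [0.4774, 0.0717, 0.0748]
tcp_rot: [-1.551, 0.293, -0.306]
wrist_force: [-1.3, -12.7, 28.8]
width: -0.001
```

Run:
```python
from h import *
st()
```

```text
t 5.8 clamp xyz [ 0.0669 -0.0039  0.0748] F clamp [-3.59 12.29 28.84] w -0.0006915246402315861 q [ 0.1   0.08  2.17 -0.    0.88 -1.09]
```

Emit:
{"op": "jog_arm", "data": {
  "turn": [
    [0,0,0],
    [0,0,0],
    [0,0,0],
    [0,0,0],
    [0,0,0]
  ],
  "slide": [
    [-6,0,-1],
    [-6,0,-1],
    [-6,0,0],
    [-6,0,0],
    [-6,0,0]
  ],
  "grip": [0,0,0,0,0]
}}

```text
time: 6.3
tool_pos: [0.4496, 0.0827, 0.0748]
tcp_rot: [-1.548, 0.293, -0.307]
wrist_force: [0.2, -8.0, 27.2]
width: -0.002
```

Run:
```python
from h import *
st()
```

```text
t 6.3 clamp xyz [ 0.0969 -0.0036  0.0748] F clamp [-3.19  7.32 27.18] w -0.0018938368225033956 q [ 0.13  0.03  2.22 -0.    0.88 -1.06]
```

Emit:
{"op": "jog_arm", "data": {
  "turn": [
    [0,0,0],
    [0,0,0],
    [0,0,0],
    [0,0,0],
    [0,0,0]
  ],
  "slide": [
    [-4,0,0],
    [-3,0,0],
    [-2,0,0],
    [-2,0,0],
    [0,0,0]
  ],
  "grip": [0,0,0,0,0]
}}

```text
time: 6.8
tool_pos: [0.4422, 0.0871, 0.0749]
tcp_rot: [-1.546, 0.288, -0.312]
wrist_force: [9.2, -7.4, 16.7]
width: -0.002
```

Run:
```python
from h import *
st()
c=eyes.read_camera('side');im=cv2.cvtColor(c['img'],cv2.COLOR_RGB2BGR)[90:290,120:420]
cv2.imwrite(f'pics/side3.png',cv2.resize(im,None,fx=2.5,fy=2.5))
```

```text
t 6.8 clamp xyz [ 0.1053 -0.005   0.0749] F clamp [-11.28   3.42  16.7 ] w -0.0017327942012591352 q [ 0.14  0.01  2.24 -0.    0.87 -1.05]
```

View pics/side3.png

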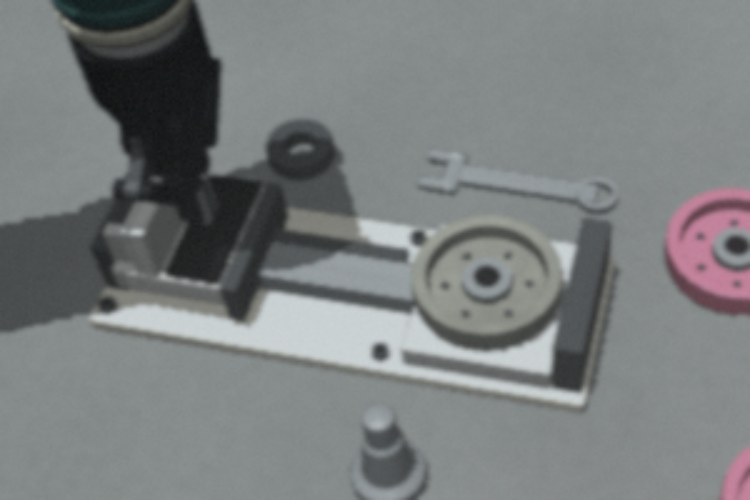

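The jaw looks to be against the end block: it stopped at 105 mm and the push force rose to 11 N. One more small push will confirm it.

Emit:
{"op": "jog_arm", "data": {
  "turn": [
    [0,0,0],
    [0,0,0],
    [0,0,0]
  ],
  "slide": [
    [-2,0.5,0],
    [-1,0,0],
    [0,0,0]
  ],
  "grip": [0,0,0]
}}

```text
time: 7.15
tool_pos: [0.4422, 0.0872, 0.075]
tcp_rot: [-1.546, 0.282, -0.316]
wrist_force: [17.2, -13.3, 11.5]
width: 0.002
```

Run:
```python
from h import *
st()
```

```text
t 7.15 clamp xyz [ 0.1054 -0.0051  0.075 ] F clamp [-20.91   5.86  11.49] w 0.0019732059859081334 q [ 0.14  0.01  2.24 -0.    0.87 -1.04]
```

Hard stop confirmed: 21 N with no movement. I'll lift straight up first so the paddle can't drag the jaw back.

Emit:
{"op": "jog_arm", "data": {
  "turn": [
    [0,0,0],
    [0,0,0],
    [0,0,0],
    [0,0,0],
    [0,0,0]
  ],
  "slide": [
    [2,-5,0],
    [2,-8,0],
    [2,-10,0],
    [8,-15,0],
    [8,-30,0]
  ],
  "grip": [0,0,0,0,0]
}}

```text
time: 7.65
tool_pos: [0.4482, 0.0798, 0.1344]
tcp_rot: [-1.551, 0.309, -0.293]
wrist_force: [0.8, -0.5, 0.3]
width: -0.0
```

Emit:
{"op": "jog_arm", "data": {
  "turn": [
    [0,0,0],
    [0,0,0],
    [0,0,0],
    [0,0,0],
    [0,0,0]
  ],
  "slide": [
    [0,-40,0],
    [0,-40,0],
    [-20,-10,40],
    [-20,0,40],
    [-20,0,40]
  ],
  "grip": [0,0,0,0,0]
}}

```text
time: 8.15
tool_pos: [0.4402, 0.2151, 0.2274]
tcp_rot: [-1.547, 0.305, -0.3]
wrist_force: [0.8, 0.1, -0.2]
width: -0.002
```

Emit:
{"op": "jog_arm", "data": {
  "turn": [
    [0,0,0],
    [0,0,0],
    [0,0,0],
    [0,0,0],
    [0,0,0]
  ],
  "slide": [
    [-20,0,40],
    [-20,0,40],
    [-20,0,40],
    [-20,0,40],
    [0,0,0]
  ],
  "grip": [0,0,0,0,0]
}}

```text
time: 8.65
tool_pos: [0.4246, 0.3969, 0.2263]
tcp_rot: [-1.547, 0.302, -0.293]
wrist_force: [0.3, -0.6, 0.1]
width: -0.005
```

Run:
```python
from h import *
st()
for n in('top','side'):
    c=eyes.read_camera(n);save(c,n+'4.png');W=cloud(c);W0=np.load(n+'0.npz')['W']
    r=W-O;cx=r@ex;cy=r@ey;z=W[...,2]
    pl=(abs(cy)<.04)&(cx>.05)&(cx<.2)&(z>.088)&(z<.1)
    print(n,'plate',pl.sum(),cx[pl].min(),cx[pl].max())
    pad=(abs(cy)<.035)&(cx>.081)&(cx<.107);print('paddle z',np.nanmedian(z[pad]), np.nanpercentile(z[pad],[10,90]))
    for t in('wheel','arbor','spacer','spanner','paddle_top'):
        print(t,[(round(q['conf'],2),np.round(w(q['xyz'],c),3)) for q in nets.search_frame(t,c)[:3]])
```

```text
t 8.65 clamp xyz [ 0.2377 -0.2856  0.2263] F clamp [-0.48  0.43  0.06] w -0.005050516144966647 q [ 0.71  0.1   1.83  0.01  1.21 -0.49]
top plate 544 0.11646243073633246 0.1331499826143884
paddle z 0.06539057617114719 [0.063991   0.06677077]
wheel [(0.82, array([ 0.79 , -0.179,  0.014])), (0.78, array([ 0.623, -0.207,  0.01 ])), (0.76, array([0.63 , 0.011, 0.039]))]
arbor [(0.57, array([ 0.546, -0.099,  0.018]))]
spacer [(0.73, array([0.511, 0.183, 0.014]))]
spanner [(0.87, array([0.661, 0.128, 0.008]))]
paddle_top [(0.95, array([0.451, 0.084, 0.066])), (0.16, array([0.508, 0.184, 0.017]))]
side plate 424 0.11494313464639995 0.13420428880237162
paddle z 0.06615185830273829 [0.0645769 0.0677645]
wheel [(0.82, array([0.627, 0.004, 0.049])), (0.75, array([ 0.62 , -0.208,  0.015])), (0.64, array([0.807, 0.021, 0.018]))]
arbor [(0.82, array([ 0.548, -0.116,  0.023]))]
spacer [(0.75, array([0.508, 0.174, 0.017]))]
spanner [(0.88, array([0.663, 0.123, 0.005]))]
paddle_top [(0.83, array([0.45 , 0.075, 0.067])), (0.73, array([0.5  , 0.036, 0.028]))]
```

View pics/top4.png

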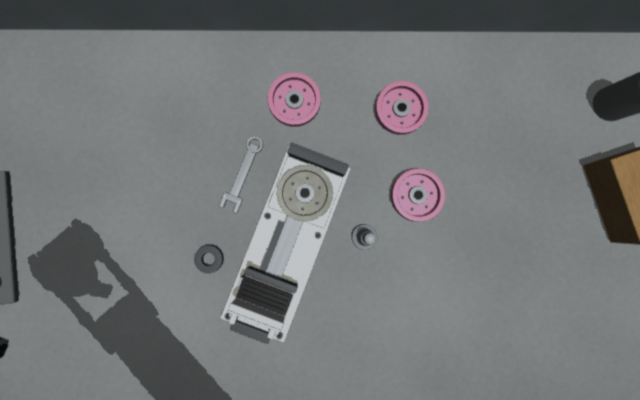

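View pics/side4.png

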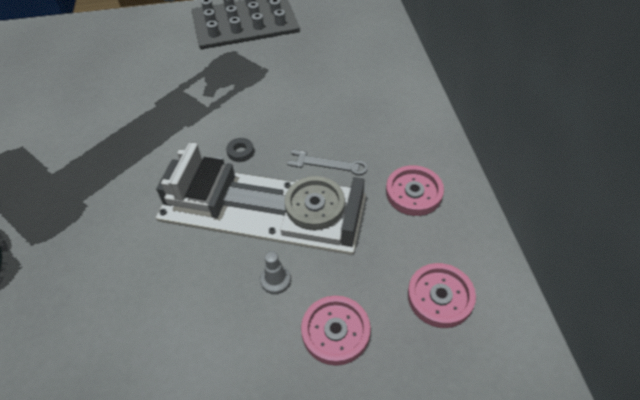

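The jaw is at the end block (top view 265,290). The paddle is up at 66 mm, and the wheel (305,192), arbor, spacer and spanner sit at the same pixels as before. I'm handing it in.

```bash
python3 -c "
from h import *
print(bot.finish_job())"
```

```text
the job is handed in; nothing more can be done
None
```

The clamp is open all the way. I pressed the release paddle onto its stop with closed fingertips, then pushed the plate's front face until the jaw hit the end block. There it took 21 N with no further movement. I then lifted straight up, moved clear and handed the job in after about 9 s of robot time.

**Last checks:**
- **Jaw:** the plate's front face was at about 115–116 mm along the clamp. It was at about 17 mm before, so the jaw moved the full travel of about 100 mm.
- **Paddle:** its top was 65–66 mm above the bench, so it is fully up.
- **Other things:** the wheel, arbor, spacer and spanner are at the same place in the pictures as at the start.
- **Forces:** about 0 N at the wrist once clear. The highest I read while pressing was about 31 N, between rows it may have been slightly more.

**What disagreed:**
- The networks' position reports for the wheel and spacer differed between looks and views by up to about 10 mm. I put that down to noise, since the pictures show no shift.
- They also gave one false second paddle position in the side view, and they reported pink discs as wheels; I ignored both.
- At the start the paddle measured about 61 mm instead of 66 mm, probably because the pawl was resting on a tooth.

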